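# Fasten a brush retainer on a seed meter with a push rivet

## Task

Take the grey push rivet with the raised orange pin from its wooden stand and seat it in the empty hole of the white brush retainer, head right down on the retainer with the pin still up. Then gently push the pin in fully home, until its cap lies flush on the rivet's head, never pressing on the meter with more than 22 N, and let go. Leave everything else on the bench where it lies.

Things in the scene. Friction and masses are not known exactly. Their poses are not given: they have to be found in the camera images.
- rivet: Grey plastic push rivet, about 30 g, upright in its stand. Round head 26 mm in diameter, 6 mm thick, to be taken by its edge; shank 10 mm in diameter reaching 22 mm below the head, its last 4 mm tapering to 6 mm. Origin: centre of the head's underside (in the stand, at the block's top); z up out of the head. An orange pin stands up from the middle of the head.
- rivet_pin (a joint): How far the orange pin is pushed into the rivet, in m: 0 fully raised, 0.009 end stop, flush. Pin: 8 mm stem with a flat cap 22 mm in diameter, 2.5 mm thick; the cap's underside is 9 mm above the head's top when raised and lies on it when flush. Starts at 0 to 0.002. It slides stiffly, needing about 12 N all the way, and stays where it is left; not to be driven while inserting the rivet.
- pin_top (a point): Centre of the top face of the orange pin's cap; moves with the pin. 17.5 mm above the rivet's origin with the pin fully raised, 8.5 mm when flush.
- housing: Black cast seed meter housing, 180 x 140 x 48 mm; origin centre of its underside, z up. It floats on rubber mounts that yield straight down when pressed, several mm at the force that drives the pin (12 mm at most), and spring back. Yaw within 0.45 rad. A steel hub rises to 72 mm above the origin, 92 mm in +x from the line of the retainer's holes. More than 22 N on it cracks the retainer.
- hole (a point): Centre of the mouth of the empty hole in the top face of the white brush retainer (116 mm along the housing's y, 36 wide, 8 thick; on the side facing the robot), 56 mm above the housing's origin, about 80 mm above the bench; axes as the housing's. Hole 11 mm in diameter, 1 mm chamfer, 20 mm deep, open below, so the whole shank goes in. A seated rivet's origin lies here.
- fitted (a point): Centre of the head's top, under the cap, of the rivet already fitted, its orange pin flush, at the retainer's other end, 70 mm along the housing's -y from the empty hole. It shows the finished state; not part of the job.
- caddy: Wooden rivet stand, a block 100 x 70 x 35 mm fixed to the bench, left or right of the meter, with one 14 mm through hole in its middle holding the rivet. Origin centre of its underside.
- fixture: Green steel plate 220 x 180 x 10 mm, fixed to the bench, carrying the rubber mounts and the housing (whose origin is 24 mm above it). Origin centre of its underside.
- sprocket: Bystander: zinc sprocket, 90 mm in diameter, 16 mm high, lying flat; origin centre of its underside.
- seed_plate: Bystander: blue nylon seed plate, 120 mm in diameter, 5 mm thick, lying flat; origin centre of its underside.
- screwdriver: Bystander: screwdriver about 0.2 m long, lying on the bench.
- grease: Bystander: grease can, 56 mm in diameter, 130 mm high; origin centre of its underside.
- spare_retainer: Bystander: a second white brush retainer, 116 x 36 x 8 mm, lying loose on the bench; origin centre of its underside.

How it is judged:
By the outcome, as a careful person would: the job done as asked, in the order asked, and still so for the second after the job is handed in, with the robot touching nothing.
It also fails if it takes over 48 s, if anything falls off the work surface, if the arm or the gripper's body presses on something with over 40 N, if the wrist force passes 120 N, or if a joint passes its speed limit or range.

## Robot

A 7-joint arm with a two-finger parallel gripper is mounted at the origin on the work surface. World frame = base frame: x ahead of the robot, y to its left, z up, the work surface at z = 0. Lengths are in m, angles in rad, forces in N, time in s.
With the tool pointing down it reaches from about 0.425 to 1.025 m from the base axis. Payload 3.6 kg.
Tool frame: the origin (TCP) lies at the very end of the fingers, on their centre line; the grasp point (between the pads) lies 19 mm behind it (env.grasp_offset is the distance from the TCP to the grasp point, in m); z points along the fingers, y is the line along which they close (so a half turn about z gives the same grasp; the last joint's range is limited). The gripper opens to 85 mm and grips with 20 to 120 N. Pads are 22 mm wide; open, the fingers measure 114 mm over their backs; the gripper's body (76 mm by 85 mm) begins 54 mm behind the grasp point. The pads swing forward as they close: fully open they stand 13 mm farther back than shut.
Start: joints at [-1.294, 0.591, 0.048, 1.609, -0.033, 0.943, -0.034], TCP at [0.262, 0.676, 0.196] pointing down, gripper open.
Joint ranges: [-2.69, 2.69], [-0.47, 2.24], [-1.27, 1.36], [0.19, 2.51], [-1.53, 4.68], [0.08, 2.07], [-3.09, 3.09]. Speed limits (rad/s): [2.57, 2.57, 3.14, 3.14, 3.14, 3.14, 3.14].

## Interface

Orientations are given as a unit quaternion [x, y, z, w].
In Python, from cell import monitor, eyes, env gives the robot as it stands.
- The arm moves only by the shell command python3 -m handwheel FILE [FORCE], which reads ROWS from the file FILE. ROWS is a JSON object with one list for each field, all of the same length, 1 to 12, a row being the entries at one place: x, y, z (the shift in units of 20 mm), ax, ay, az (a rotation vector in units of 0.25 rad), aperture (the finger opening in m); each row is the pose to reach, as a shift and turn from the pose commanded when the command began, along the tool's axes at that moment; what a row does not reach only later rows make up. A row lasts 1/12 s, in which the tool goes at most 0.0417 m and 0.125 rad, less where a joint would pass 70% of its speed; a pose out of reach is approached as far as the arm can. The fingers move at their own pace and stop on an object; FORCE is the grip in N (left out, the last holds). Time passes only in rows, so rows that do not move let the fingers close. It prints the time, the measured TCP pose, the force, the opening and the grip force at its end. Input that does not fit is refused with a message, and nothing moves.
- monitor.get_obs(): the state, without advancing time (a new reading comes with each control period).
- eyes.camera(name): name is "scene" or "top" or "wrist"; returns (picture, depth): 384x512x3 uint8, red, green, blue; 384x512 float32, m along the optical axis (not along the pixel's ray), 0 where there is no reading.
- eyes.camera_params(name): a dict with "fx", "fy", "cx", "cy" (pixels), "k1" (the pictures are not rectified: a ray, as slopes to the right and down, at radius r is drawn at 1 + k1 r^2 times it, then the intrinsics apply), "origin" and "orientation" of the camera in the world. Camera axes: x right, y down, z forward; pixel columns grow to the right and rows downward; lengths in m; the calibration is good to about 2 mm. A picture is of the moment at which its call begins: read the wrist's pose just before it. camera_params takes no time and is no camera call; for the wrist camera it gives the pose at the moment of the call.
- env.sign_off(): hands the job in; it is judged then, once.
The state is a dict: "t": time; "q": joint angles; "dq": joint speeds; "effort": joint torques, N m; "position": TCP position; "orientation": TCP orientation; "ft_force": force on the tool from outside, world axes, zero at the start; "torque": the same for the moment, N m; "gripper_width": finger opening in m; "grasp_force": force on a finger pad.
Only numpy, scipy, OpenCV 4.12 (cv2) and the standard library are available. Lean on these libraries where they do the work, as an engineer would, in place of code of your own. Each camera call takes 0.05 s, during which the arm holds its last target. There are 200 camera calls.

## Working session

There is one attempt and no reset: what is moved stays moved. The work goes in short steps, Python scripts to look and compute and a shell command to move; the robot and the scene stay as the last step left them, time stands still between calls to the robot, and variables do not carry over. Pictures are saved under pics/ and viewed, at most 10 in all, crops included, and the job is handed in when it is done.

```bash
mkdir -p pics; ls; cat > h.py <<'E'
import numpy as np, cv2
from scipy.spatial.transform import Rotation as R
from cell import monitor, eyes, env
def cam(n,save=None):
    p=eyes.camera_params(n); im,d=eyes.camera(n)
    if save: cv2.imwrite('pics/'+save,im[:,:,::-1])
    return p,im,d
def ray(p,u,v):
    x=np.array([(u-p['cx'])/p['fx'],(v-p['cy'])/p['fy']]); s=x.copy()
    for _ in range(20): s=x/(1+p['k1']*(s@s))
    return np.array(p['origin']),R.from_quat(p['orientation']).apply([s[0],s[1],1.])
def onz(p,u,v,z):
    o,r=ray(p,u,v); return o+r*(z-o[2])/r[2]
def atd(p,u,v,d):
    o,r=ray(p,u,v); return o+r*d
def blobs(im,lo,hi,amin=15):
    m=cv2.inRange(cv2.cvtColor(im,cv2.COLOR_RGB2HSV),np.array(lo),np.array(hi))
    n,l,s,c=cv2.connectedComponentsWithStats(m)
    return [(c[i],s[i],l==i) for i in range(1,n) if s[i][4]>=amin]
def tool(target): # world delta into tool axes
    o=monitor.get_obs(); return R.from_quat(o['orientation']).inv().apply(np.array(target)-o['position'])
E
python3 - <<'E'
from h import *
for n in('top','scene','wrist'):
    p,im,d=cam(n,n+'0.png'); print(n,np.round(p['origin'],3),np.round(p['orientation'],3),p['fx'],p['k1'])
    for c,s,m in blobs(im,(5,150,120),(20,255,255)): 
        dd=np.median(d[m]);print(c.round(1),s,dd.round(3),atd(p,*c,dd).round(4))
o=monitor.get_obs();print(o)
a=[cv2.imread('pics/%s0.png'%n) for n in('top','scene')]
cv2.imwrite('pics/a.png',cv2.resize(np.vstack(a),None,fx=.78,fy=.78))
E
```

```text
pics
top [0.541 0.011 1.087] [ 0.71  -0.703  0.034 -0.024] 356.73793450452087 -0.0110501739430219
scene [ 1.039 -0.411  0.869] [ 0.876  0.368 -0.127 -0.284] 399.4258923321198 -0.04762045050557659
[290.  118.8] [286 113   9  12  26] 1.245 [0.4363 0.2993 0.0037]
[318.2 124.5] [308 116  18  18  31] 1.182 [0.5347 0.3136 0.037 ]
[199.3 177.9] [197 176   6   5  24] 1.003 [ 0.4798 -0.0867  0.0874]
[148.1 239.1] [144 236   9   7  47] 0.942 [ 0.5114 -0.2757  0.05  ]
[162.3 335.9] [148 316  29  42 256] 0.835 [ 0.7087 -0.3866  0.0214]
wrist [0.186 0.705 0.372] [0.814 0.558 0.09  0.134] 317.1238252886718 -0.029738061573955067
{'t': 0.15, 'q': array([-1.29449744,  0.59194475,  0.04832112,  1.60955125, -0.0332855 ,
        0.9426794 , -0.03370825]), 'dq': array([ 0.00196038, -0.00269501,  0.00121415, -0.00339196, -0.00049577,
       -0.0014522 ,  0.00056313]), 'effort': array([ 2.65542185e-03, -5.49242663e+01,  1.54938340e+00, -1.98454499e+01,
        9.55986354e-03,  5.67736337e-03,  4.75011390e-06]), 'position': array([0.26177931, 0.67532423, 0.19456879]), 'orientation': array([ 1.83812988e-01,  9.82960831e-01, -8.82879235e-04, -1.04708876e-04]), 'ft_force': array([-0.23606452, -0.02554047,  0.27019498]), 'torque': array([-0.02167388,  0.01056273, -0.06353077]), 'grasp_force': 0.0, 'gripper_width': 0.08543384682440354}
```

View pics/a.png

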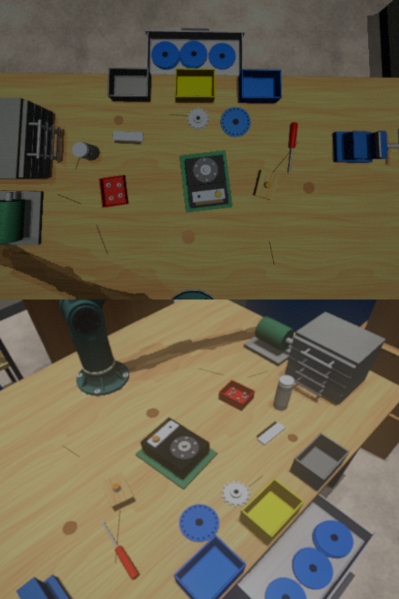

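```bash
python3 - <<'E'
import cv2,numpy as np
t=cv2.imread('pics/top0.png');s=cv2.imread('pics/scene0.png')
a=cv2.resize(t[180:280,220:360],(800,571),interpolation=2)[:, :]
b=cv2.resize(s[140:280,120:290],(728,600),interpolation=2)
c=np.hstack([cv2.resize(a,(420,300)),cv2.resize(b,(364,300))])
cv2.imwrite('pics/b.png',c)
h=cv2.cvtColor(t,cv2.COLOR_BGR2HSV)
for x,y in((342,237),(343,237),(283,252),(284,252),(251,252)): print(x,y,h[y-1:y+2,x-1:x+2].reshape(-1,3).tolist()[::4])
E
```

```text
342 237 [[25, 195, 98], [26, 223, 104], [25, 221, 104]]
343 237 [[25, 216, 105], [25, 216, 104], [24, 210, 107]]
283 252 [[25, 143, 102], [60, 3, 100], [109, 18, 112]]
284 252 [[25, 48, 95], [99, 16, 111], [104, 25, 111]]
251 252 [[100, 20, 114], [103, 20, 114], [101, 25, 112]]
```

View pics/b.png

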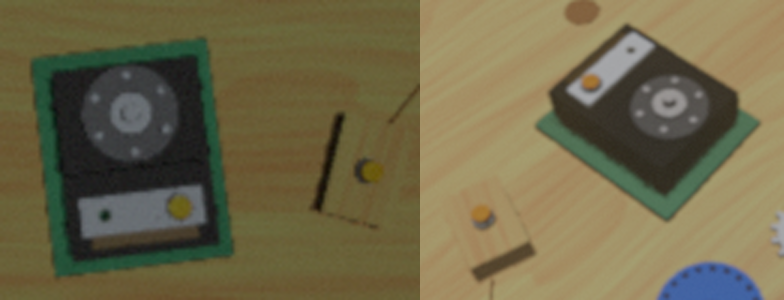

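```bash
python3 - <<'E'
from h import *
for n,pts in (('top',{'pin':(344,237.3,.052),'fit':(280,249,.0885),'hole':(255,251.7,.08)}),('scene',{'pin':(148.1,239.1,.052),'fit':(199.3,177.9,.0885),'hole':(120+211/364*170,140+50/300*140,.08)})):
    p=eyes.camera_params(n)
    for k,v in pts.items(): print(n,k,onz(p,*v).round(4))
from cell import eyes
p,im,d=cam('top')
for nm,lo,hi in(('green',(55,60,20),(90,255,255)),('orange',(18,170,60),(28,255,255))):
    for c,s,m in blobs(im,lo,hi,12): print(nm,c.round(1),s[:5], onz(p,*c,.01).round(3), cv2.minAreaRect(np.argwhere(m)[:,::-1].astype(np.float32))[1:] if nm=='green' else '') if 200<c[0]<380 and 180<c[1]<280 else 0
p=eyes.camera_params('wrist');o=monitor.get_obs();T=R.from_quat(o['orientation'])
print('cam in tool',T.inv().apply(p['origin']-o['position']),(T.inv()*R.from_quat(p['orientation'])).as_matrix().round(3))
print(T.as_matrix().round(3))
E
```

```text
top pin [ 0.5078 -0.275   0.052 ]
top fit [ 0.4754 -0.0858  0.0885]
top hole [ 0.4669 -0.0165  0.08  ]
scene pin [ 0.5127 -0.2761  0.052 ]
scene fit [ 0.4807 -0.0873  0.0885]
scene hole [ 0.4723 -0.0172  0.08  ]
green [260.8 231.3] [ 231  193   66   79 1242] [ 0.523 -0.035  0.01 ] ((72.559814453125, 59.172950744628906), 83.0887680053711)
orange [343.6 236.9] [340 234   8   7  40] [ 0.508 -0.285  0.01 ] 
orange [279.5 248.8] [277 246   6   6  27] [ 0.471 -0.092  0.01 ] 
cam in tool [ 0.08159507 -0.00019547 -0.17801397] [[ 0.    -0.948 -0.318]
 [ 1.     0.     0.   ]
 [-0.    -0.318  0.948]]
[[-0.932  0.361 -0.   ]
 [ 0.361  0.932 -0.001]
 [-0.    -0.001 -1.   ]]
```

Units first: shifts go in units of 20 mm and turns go in units of 0.25 rad. So -0.393 m is -19.65, -0.357 m is -17.85, -0.49 rad is -1.96.

```bash
R1="x"; echo '{"x": [-19.65, -19.65, -19.65, -19.65, -19.65, -19.65, -19.65, -19.65, -19.65, -19.65, -19.65, -19.65], "y": [-17.85, -17.85, -17.85, -17.85, -17.85, -17.85, -17.85, -17.85, -17.85, -17.85, -17.85, -17.85], "z": [-2.75, -2.75, -2.75, -2.75, -2.75, -2.75, -2.75, -2.75, -2.75, -2.75, -2.75, -2.75], "ax": [0, 0, 0, 0, 0, 0, 0, 0, 0, 0, 0, 0], "ay": [0, 0, 0, 0, 0, 0, 0, 0, 0, 0, 0, 0], "az": [-1.96, -1.96, -1.96, -1.96, -1.96, -1.96, -1.96, -1.96, -1.96, -1.96, -1.96, -1.96], "aperture": [0.085, 0.085, 0.085, 0.085, 0.085, 0.085, 0.085, 0.085, 0.085, 0.085, 0.085, 0.085]}' > path.dat && python3 -m handwheel path.dat
python3 - <<'E'
from h import *
print(tool([.48,-.05,.20]),monitor.get_obs()['t'],R.from_quat(monitor.get_obs()['orientation']).as_matrix().round(3))
E
```

```text
t: 1.2
position: [0.4849, 0.2291, 0.2473]
orientation: [-0.06, 0.998, 0.0, 0.0]
ft_force: [1.0, 0.5, -0.1]
gripper_width: 0.0849
grasp_force: 0.0
[ 0.03833251 -0.27650935  0.04731684] 1.2 [[-0.993 -0.12   0.   ]
 [-0.12   0.993  0.   ]
 [-0.     0.    -1.   ]]
```

In the tool's units: -0.276 m is -13.8, 0.047 m is 2.35.

```bash
echo '{"x": [1.9, 1.9, 1.9, 1.9, 1.9, 1.9, 1.9, 1.9, 1.9, 1.9], "y": [-13.8, -13.8, -13.8, -13.8, -13.8, -13.8, -13.8, -13.8, -13.8, -13.8], "z": [2.35, 2.35, 2.35, 2.35, 2.35, 2.35, 2.35, 2.35, 2.35, 2.35], "ax": [0, 0, 0, 0, 0, 0, 0, 0, 0, 0], "ay": [0, 0, 0, 0, 0, 0, 0, 0, 0, 0], "az": [0, 0, 0, 0, 0, 0, 0, 0, 0, 0], "aperture": [0.085, 0.085, 0.085, 0.085, 0.085, 0.085, 0.085, 0.085, 0.085, 0.085]}' > path.dat && python3 -m handwheel path.dat
python3 - <<'E'
from h import *
p,im,d=cam('wrist','w1.png')
for c,s,m in blobs(im,(5,150,60),(28,255,255),40): print('or',c.round(1),s, onz(p,*c,.0885).round(4))
m=cv2.inRange(cv2.cvtColor(im,cv2.COLOR_RGB2HSV),(0,0,0),(180,255,60))
n,l,s,c=cv2.connectedComponentsWithStats(m)
for i in range(1,n):
    if 40<s[i][4]<3000: print('dk',c[i].round(1),s[i],onz(p,*c[i],.08).round(4))
E
```

```text
t: 2.03
position: [0.4799, -0.0467, 0.2001]
orientation: [-0.06, 0.998, 0.0, 0.0]
ft_force: [-0.1, -0.3, 0.6]
gripper_width: 0.0848
grasp_force: 0.0
or [215.1 169.1] [204 159  23  22 388] [ 0.4778 -0.0865  0.0885]
or [ 42.  169.8] [ 32 161  21  19 302] [ 0.4981 -0.251   0.0885]
dk [ 82.3 154.2] [  34  112   70  101 1312] [ 0.4805 -0.2159  0.08  ]
dk [502.8 203.3] [ 489  152   23   92 1271] [0.4803 0.207  0.08  ]
dk [ 57.  163.3] [ 48 156  14  19  46] [ 0.4925 -0.2412  0.08  ]
dk [222.4 161.1] [212 156  18  16  68] [ 0.4713 -0.081   0.08  ]
dk [ 52.  165.5] [ 44 159  13  16  71] [ 0.4954 -0.2464  0.08  ]
dk [288.4 166.4] [284 162  10   9  70] [ 0.4689 -0.0173  0.08  ]
dk [256.6 237.1] [239 234  33  13  59] [ 0.5477 -0.0387  0.08  ]
dk [253.7 250.5] [247 248  13   7  47] [ 0.5637 -0.0399  0.08  ]
dk [  3.2 285.4] [  0 256   6  60 162] [ 0.6433 -0.3152  0.08  ]
dk [255.3 353.9] [251 351  10   7  55] [ 0.7036 -0.0214  0.08  ]
```

View pics/w1.png

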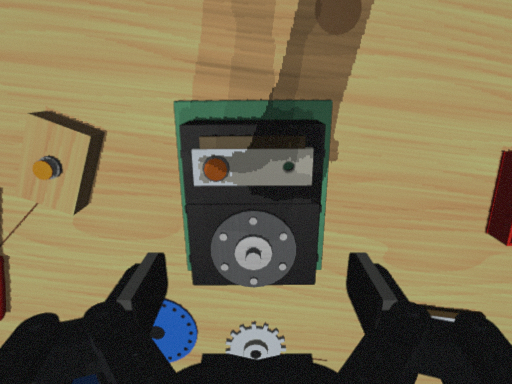

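```bash
echo '{"x": [0, 0, 0, 0, 0, 0, 0, 0, 0], "y": [-11.5, -11.5, -11.5, -11.5, -11.5, -11.5, -11.5, -11.5, -11.5], "z": [2.5, 2.5, 2.5, 2.5, 2.5, 2.5, 2.5, 2.5, 2.5], "ax": [0, 0, 0, 0, 0, 0, 0, 0, 0], "ay": [0, 0, 0, 0, 0, 0, 0, 0, 0], "az": [0, 0, 0, 0, 0, 0, 0, 0, 0], "aperture": [0.06, 0.06, 0.06, 0.06, 0.06, 0.06, 0.06, 0.06, 0.06]}' > path.dat && python3 -m handwheel path.dat
python3 - <<'E'
from h import *
p,im,d=cam('wrist','w2.png')
o=monitor.get_obs()
for c,s,m in blobs(im,(5,150,60),(28,255,255),60):
    P=onz(p,*c,.052);print('or',c.round(1),s,P.round(4),atd(p,*c,np.median(d[m])).round(4),'tool',R.from_quat(o['orientation']).inv().apply(P-o['position']).round(4))
E
```

```text
t: 2.83
position: [0.5083, -0.2732, 0.1499]
orientation: [-0.062, 0.998, 0.001, 0.0]
ft_force: [0.1, 0.1, 0.3]
gripper_width: 0.0602
grasp_force: 0.0
or [252.7 182.2] [242 171  23  23 416] [ 0.5105 -0.2766  0.052 ] [ 0.5108 -0.2766  0.0509] tool [-0.0016 -0.0042  0.0981]
or [490.1 184.4] [477 172  27  26 501] [ 0.4854 -0.058   0.052 ] [ 0.4778 -0.0875  0.088 ] tool [-0.0038  0.2158  0.0985]
```

View pics/w2.png

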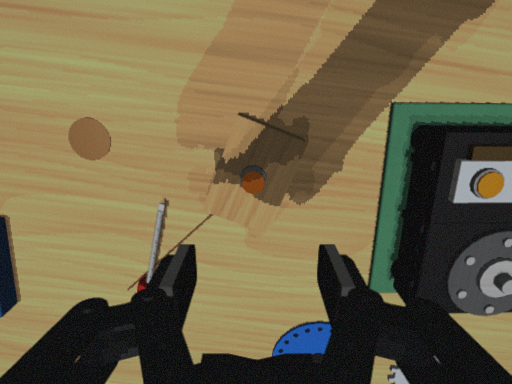

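```bash
echo '{"x": [-0.085, -0.085, -0.085, -0.085, -0.085], "y": [-0.2, -0.2, -0.2, -0.2, -0.2], "z": [4, 4, 4, 4, 4], "ax": [0, 0, 0, 0, 0], "ay": [0, 0, 0, 0, 0], "az": [0, 0, 0, 0, 0], "aperture": [0.034, 0.034, 0.034, 0.034, 0.034]}' > path.dat && python3 -m handwheel path.dat
python3 - <<'E'
from h import *
p,im,d=cam('wrist','w3.png')
o=monitor.get_obs();T=R.from_quat(o['orientation']).inv()
for c,s,m in blobs(im,(5,150,60),(28,255,255),60):
    P=onz(p,*c,.052);print('or',c.round(1),s,P.round(4),atd(p,*c,np.median(d[m])).round(4),'tool',T.apply(P-o['position']).round(4))
for v in range(200,300,6):
  print(v,[tuple((T.apply(atd(p,u,v,d[v,u])-o['position'])*1000).round(0)) for u in (205,215,225,235,275,285,295,305)])
E
```

```text
t: 3.3
position: [0.5107, -0.2785, 0.0715]
orientation: [-0.061, 0.998, -0.0, 0.001]
ft_force: [0.4, -0.9, 0.1]
gripper_width: 0.0342
grasp_force: 0.0
or [259.7 213. ] [244 198  32  31 740] [ 0.5102 -0.2767  0.052 ] [ 0.5106 -0.2766  0.0511] tool [0.0008 0.0027 0.0203]
200 [(np.float64(-9.0), np.float64(-43.0), np.float64(73.0)), (np.float64(4.0), np.float64(-30.0), np.float64(38.0)), (np.float64(4.0), np.float64(-22.0), np.float64(38.0)), (np.float64(4.0), np.float64(-15.0), np.float64(38.0)), (np.float64(6.0), np.float64(14.0), np.float64(33.0)), (np.float64(4.0), np.float64(21.0), np.float64(37.0)), (np.float64(4.0), np.float64(28.0), np.float64(38.0)), (np.float64(4.0), np.float64(36.0), np.float64(38.0))]
206 [(np.float64(-15.0), np.float64(-43.0), np.float64(74.0)), (np.float64(-1.0), np.float64(-30.0), np.float64(37.0)), (np.float64(-1.0), np.float64(-22.0), np.float64(38.0)), (np.float64(-1.0), np.float64(-15.0), np.float64(39.0)), (np.float64(2.0), np.float64(14.0), np.float64(31.0)), (np.float64(-1.0), np.float64(21.0), np.float64(38.0)), (np.float64(-1.0), np.float64(29.0)
[... 6332 characters left out ...]
4.0)), (np.float64(-98.0), np.float64(18.0), np.float64(73.0)), (np.float64(-97.0), np.float64(27.0), np.float64(72.0)), (np.float64(-4.0), np.float64(17.0), np.float64(-59.0)), (np.float64(7.0), np.float64(19.0), np.float64(-73.0))]
296 [(np.float64(7.0), np.float64(-19.0), np.float64(-78.0)), (np.float64(-0.0), np.float64(-17.0), np.float64(-67.0)), (np.float64(-105.0), np.float64(-29.0), np.float64(73.0)), (np.float64(-104.0), np.float64(-20.0), np.float64(72.0)), (np.float64(-105.0), np.float64(18.0), np.float64(73.0)), (np.float64(-105.0), np.float64(27.0), np.float64(73.0)), (np.float64(-7.0), np.float64(18.0), np.float64(-58.0)), (np.float64(6.0), np.float64(19.0), np.float64(-76.0))]
```

View pics/w3.png

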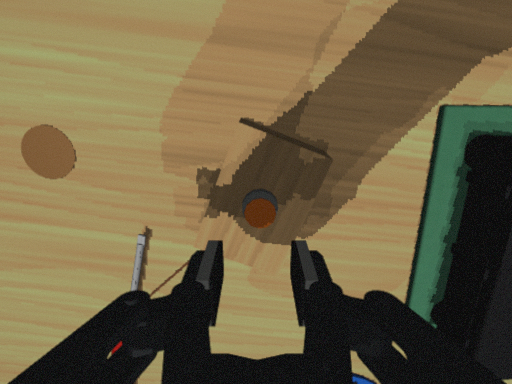

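In the tool's units: 0.0025 m is 0.125, 0.0008 m is 0.04.

```bash
echo '{"x": [0.04, 0.04, 0.04], "y": [0.125, 0.125, 0.125], "z": [1.1, 1.1, 1.1], "ax": [0, 0, 0], "ay": [0, 0, 0], "az": [0, 0, 0], "aperture": [0.036, 0.036, 0.036]}' > path.dat && python3 -m handwheel path.dat
python3 - <<'E'
from h import *
p,im,d=cam('wrist','w4.png')
o=monitor.get_obs();T=R.from_quat(o['orientation']).inv()
for c,s,m in blobs(im,(5,150,60),(28,255,255),60):
    P=onz(p,*c,.052);print('or',c.round(1),s,'tool',T.apply(P-o['position']).round(4))
for u in (207,215,260,300): print(u,[(v,*(T.apply(atd(p,u,v,d[v,u])-o['position'])*1000).round(0).astype(int).tolist()) for v in range(230,384,12)])
p,im,d=cam('scene','s4.png')
cv2.imwrite('pics/s4c.png',cv2.resize(im[170:270,90:220,::-1],(780,600),interpolation=2))
E
```

```text
t: 3.6
position: [0.5089, -0.2769, 0.0494]
orientation: [-0.06, 0.998, -0.0, 0.0]
ft_force: [-0.9, -1.5, 0.6]
gripper_width: 0.036
grasp_force: 0.0
or [257.  229.2] [240 213  35  33 889] tool [-0.0008  0.0006 -0.0023]
207 [(230, -9, -33, 15), (242, 11, -23, -42), (254, 11, -22, -54), (266, 12, -20, -64), (278, 11, -19, -72), (290, 7, -19, -74), (302, 1, -19, -74), (314, -5, -20, -74), (326, -11, -20, -74), (338, 17, -13, -109), (350, 17, -13, -114), (362, 17, -12, -118), (374, 17, -12, -120)]
215 [(230, -10, -28, 15), (242, 11, -20, -42), (254, 11, -18, -54), (266, 8, -18, -58), (278, 3, -18, -60), (290, -2, -18, -61), (302, -7, -18, -62), (314, -107, -36, 50), (326, -119, -36, 49), (338, -133, -37, 50), (350, -146, -38, 48), (362, 10, -11, -110), (374, 11, -11, -115)]
260 [(230, -1, 2, -2), (242, -10, 2, -1), (254, -28, 3, 16), (266, -37, 3, 15), (278, -47, 3, 16), (290, -82, 3, 50), (302, -94, 3, 50), (314, -107, 3, 50), (326, -120, 3, 50), (338, -134, 3, 50), (350, -148, 4, 51), (362, 11, 1, -111), (374, 11, 1, -115)]
300 [(230, -10, 29, 16), (242, 11, 21, -42), (254, 12, 19, -54), (266, 11, 18, -63), (278, 6, 18, -65), (290, 1, 18, -66), (302, -3, 18, -68), (314, -8, 18, -70), (326, -122, 39, 52), (338, -134, 40, 50), (350, -147, 40, 49), (362, 11, 12, -112), (374, 12, 11, -116)]
```

View pics/s4c.png

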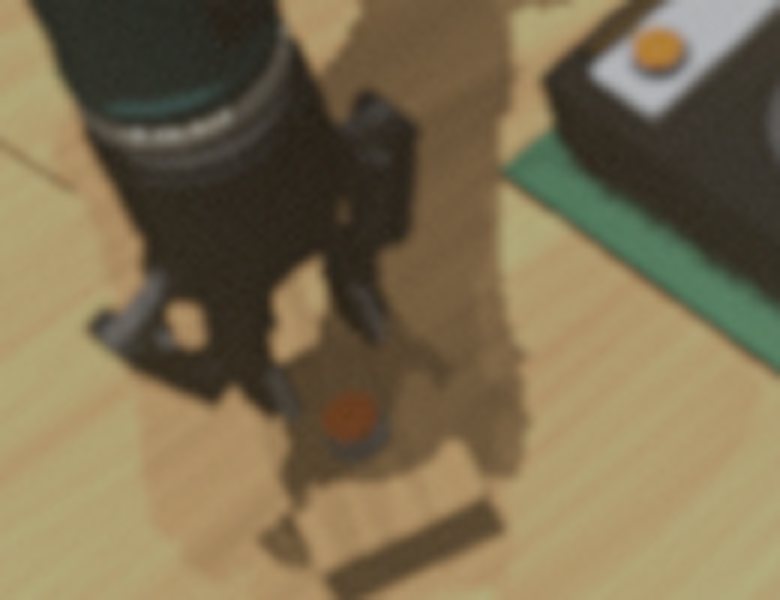

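In the tool's units: 0.0006 m is 0.03, 0.042 m is 2.1.

```bash
echo '{"x": [-0.02, -0.02, -0.02, -0.02], "y": [0.03, 0.03, 0.03, 0.03], "z": [1, 2.1, 2.1, 2.1], "ax": [0, 0, 0, 0], "ay": [0, 0, 0, 0], "az": [0, 0, 0, 0], "aperture": [0.036, 0.036, 0.036, 0.036]}' > path.dat && python3 -m handwheel path.dat
python3 - <<'E'
from h import *
print(env.grasp_offset)
p,im,d=cam('wrist','w5.png')
o=monitor.get_obs();T=R.from_quat(o['orientation']).inv()
for c,s,m in blobs(im,(5,150,60),(28,255,255),60):
    P=onz(p,*c,.052);print('or',c.round(1),s,'tool',T.apply(P-o['position']).round(4))
for u in (205,209,213,301,305,309):
  L=[(v,*(T.apply(atd(p,u,v,d[v,u])-o['position'])*1000).round(1).tolist()) for v in range(225,265)]
  L=[a for a in L if a[3]<-30][:3]; print(u,L)
cv2.imwrite('pics/w5c.png',cv2.resize(im[190:340,160:360,::-1],(800,600),interpolation=2))
E
```

```text
t: 4.03
position: [0.5085, -0.2765, 0.0063]
orientation: [-0.06, 0.998, 0.0, -0.0]
ft_force: [0.2, -0.4, 0.4]
gripper_width: 0.0358
grasp_force: 0.0
0.0187
or [256.2 267.5] [ 234  248   46   40 1383] tool [-0.0005  0.0001 -0.045 ]
205 [(242, 11.7, -24.3, -42.2), (243, 11.5, -24.2, -42.9), (244, 11.2, -24.2, -43.2)]
209 [(240, 11.2, -22.8, -39.2), (241, 12.2, -22.4, -42.2), (242, 10.9, -22.6, -40.7)]
213 [(240, 11.8, -20.7, -40.3), (241, 11.6, -20.6, -41.0), (242, 11.2, -20.6, -41.3)]
301 [(240, 12.2, 21.5, -41.1), (241, 11.9, 21.4, -41.6), (242, 11.9, 21.3, -42.7)]
305 [(240, 11.9, 23.5, -40.5), (241, 11.2, 23.6, -40.3), (242, 11.4, 23.4, -41.7)]
309 [(245, 12.0, 24.6, -45.8), (246, 11.8, 24.5, -46.4), (247, 12.2, 24.2, -48.1)]
```

View pics/w5c.png

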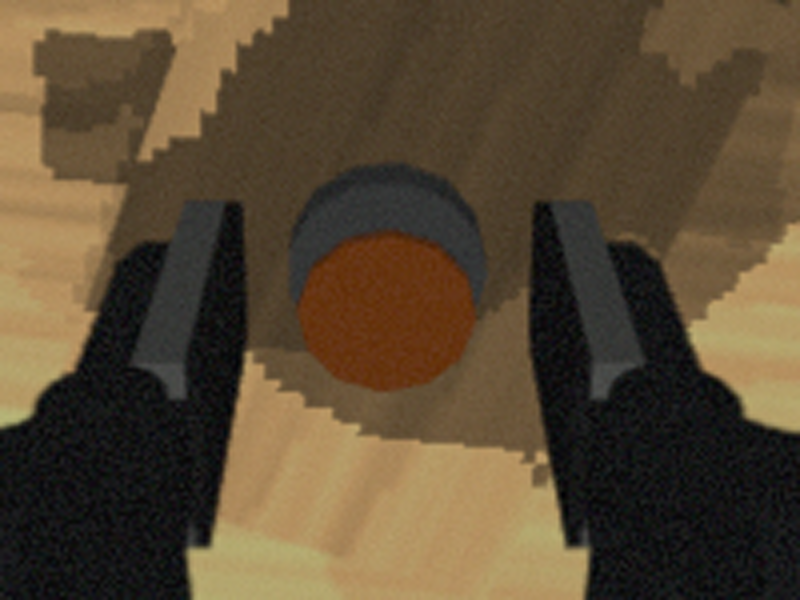

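```bash
echo '{"x": [-0.025, -0.025, -0.025, -0.025, -0.025, -0.025, -0.025, -0.025], "y": [0, 0, 0, 0, 0, 0, 0, 0], "z": [0.425, 0.425, 0.425, 0.425, 0.425, 0.425, 0.425, 0.425], "ax": [0, 0, 0, 0, 0, 0, 0, 0], "ay": [0, 0, 0, 0, 0, 0, 0, 0], "az": [0, 0, 0, 0, 0, 0, 0, 0], "aperture": [0.036, 0.036, 0.015, 0.015, 0.015, 0.015, 0.015, 0.015]}' > path.dat && python3 -m handwheel path.dat 40
python3 - <<'E'
from h import *
p,im,d=cam('wrist','w6.png')
o=monitor.get_obs();T=R.from_quat(o['orientation']).inv()
for c,s,m in blobs(im,(5,150,60),(28,255,255),60):
    P=onz(p,*c,.052);print('or',c.round(1),s,'tool',T.apply(P-o['position']).round(4))
for u in (219,223,227,287,291,295):
  L=[(v,*(T.apply(atd(p,u,v,d[v,u])-o['position'])*1000).round(1).tolist()) for v in range(225,265)]
  L=[a for a in L if a[3]<-30][:3]; print(u,L)
E
```

```text
t: 4.75
position: [0.5109, -0.2767, -0.0006]
orientation: [-0.06, 0.998, -0.0, 0.001]
ft_force: [0.1, 1.8, 8.9]
gripper_width: 0.0235
grasp_force: 40.3
or [256.6 271.8] [ 233  251   48   42 1516] tool [ 0.001  -0.0002 -0.0526]
219 [(225, 16.5, -18.7, -35.3), (226, 15.8, -18.8, -34.9), (227, 15.4, -18.8, -35.1)]
223 [(225, 16.3, -16.8, -34.8), (226, 16.4, -16.7, -36.1), (227, 15.1, -16.9, -34.6)]
227 [(225, 16.6, -14.8, -35.6), (226, 16.2, -14.7, -35.9), (227, 15.7, -14.8, -35.9)]
287 [(225, 16.6, 14.7, -35.4), (226, 16.3, 14.7, -36.0), (227, 15.7, 14.7, -35.8)]
291 [(225, 16.3, 16.8, -34.9), (226, 16.2, 16.7, -35.8), (227, 15.8, 16.7, -36.0)]
295 [(225, 16.3, 18.8, -34.8), (226, 16.0, 18.7, -35.3), (227, 15.4, 18.8, -35.3)]
```

```bash
echo '{"x": [0, 0, 0, 0, 0, 0], "y": [0, 0, 0, 0, 0, 0], "z": [-1.5, -3, -4.5, -6, -6, -6], "ax": [0, 0, 0, 0, 0, 0], "ay": [0, 0, 0, 0, 0, 0], "az": [0, 0, 0, 0, 0, 0], "aperture": [0.015, 0.015, 0.015, 0.015, 0.015, 0.015]}' > path.dat && python3 -m handwheel path.dat
python3 - <<'E'
from h import *
p,im,d=cam('wrist','w7.png')
o=monitor.get_obs();T=R.from_quat(o['orientation']).inv()
for c,s,m in blobs(im,(5,150,60),(28,255,255),60):
    P=atd(p,*c,np.median(d[m]));print('or',c.round(1),s,'tool',T.apply(P-o['position']).round(4))
a=im[190:340,160:360,::-1]
p,im,d=cam('scene','s7.png')
b=im[130:230,90:210,::-1]
cv2.imwrite('pics/w7c.png',np.hstack([cv2.resize(a,(430,330),interpolation=2),cv2.resize(b,(368,330),interpolation=2)]))
E
```

```text
t: 5.3
position: [0.5107, -0.2771, 0.1198]
orientation: [-0.06, 0.998, -0.001, 0.002]
ft_force: [-0.3, 0.0, -0.6]
gripper_width: 0.0234
grasp_force: 39.6
or [256.6 271.4] [ 234  251   47   42 1483] tool [-0.0004 -0.001  -0.0533]
```

View pics/w7c.png

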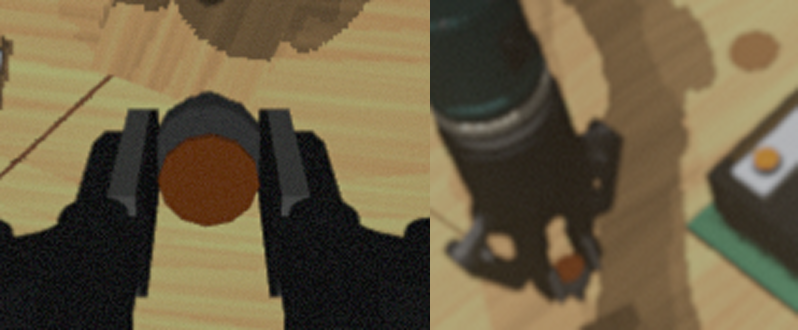

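```bash
echo '{"x": [0.515, 0.515, 0.515, 0.515, 0.515, 0.515, 0.515, 0.515, 0.515, 0.515], "y": [2, 4, 6, 8, 10, 12, 13.15, 13.15, 13.15, 13.15], "z": [0, 0, 0, 0, 0, 0, 0, 0, 0, 0], "ax": [0, 0, 0, 0, 0, 0, 0, 0, 0, 0], "ay": [0, 0, 0, 0, 0, 0, 0, 0, 0, 0], "az": [0, 0, 0, 0, 0, 0, 0, 0, 0, 0], "aperture": [0.015, 0.015, 0.015, 0.015, 0.015, 0.015, 0.015, 0.015, 0.015, 0.015]}' > path.dat && python3 -m handwheel path.dat
python3 - <<'E'
from h import *
p,im,d=cam('wrist','w8.png')
o=monitor.get_obs();T=R.from_quat(o['orientation']).inv();tz=o['position'][2]
for c,s,m in blobs(im,(5,150,60),(28,255,255),60):
    P=onz(p,*c,tz+.0528 if abs(c[0]-256)<20 else .0885);print('or',c.round(1),s,'tool',T.apply(P-o['position']).round(4),P.round(4))
m=cv2.inRange(cv2.cvtColor(im,cv2.COLOR_RGB2HSV),(0,0,0),(180,255,60))
n,l,s,c=cv2.connectedComponentsWithStats(m)
for i in range(1,n):
    if 30<s[i][4]<3000: 
        P=onz(p,*c[i],.08);print('dk',c[i].round(1),s[i],P.round(4),T.apply(P-o['position']).round(4))
cv2.imwrite('pics/w8c.png',cv2.resize(im[130:340,116:396,::-1],(800,600),interpolation=2))
E
```

```text
t: 6.23
position: [0.4668, -0.0173, 0.1166]
orientation: [-0.06, 0.998, -0.0, -0.001]
ft_force: [0.3, 0.5, -0.1]
gripper_width: 0.023
grasp_force: 39.6
or [157.7 211.7] [143 198  30  28 650] tool [-0.0023 -0.069   0.0284] [ 0.4774 -0.0862  0.0885]
or [256.6 271.5] [ 233  251   48   42 1491] tool [ 0.0016  0.0005 -0.0528] [ 0.4655 -0.0176  0.1696]
dk [  6.6 147.9] [  0 146  16   5  31] [ 0.4461 -0.1953  0.08  ] [ 0.0417 -0.1736  0.037 ]
dk [ 15.9 201.7] [   0  154   35  101 1939] [ 0.486  -0.1935  0.08  ] [ 0.0018 -0.1765  0.037 ]
dk [169.8 198.7] [162 193  15  15  32] [ 0.4699 -0.0802  0.08  ] [ 0.0045 -0.0621  0.0369]
dk [256.4 206.3] [250 202  14   9  88] [ 0.4682 -0.0175  0.08  ] [-0.0013  0.0004  0.0368]
```

View pics/w8c.png

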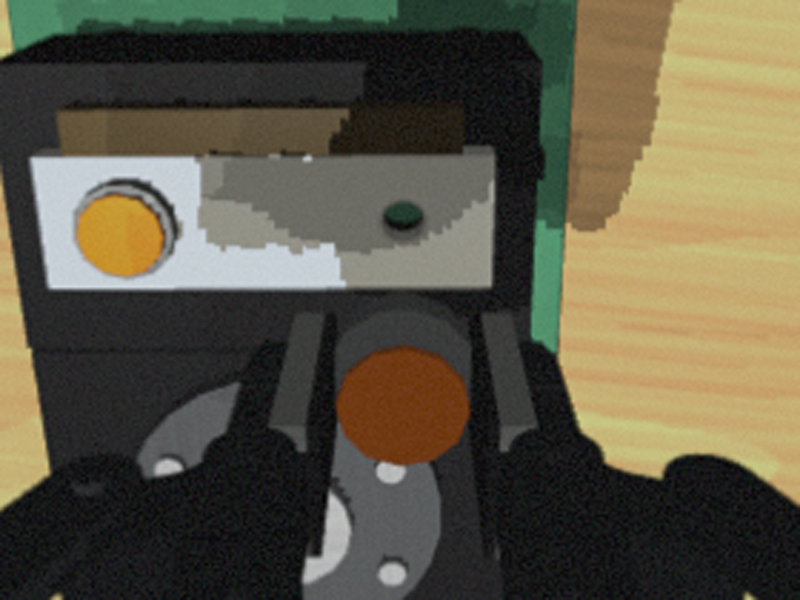

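```bash
python3 - <<'E'
from h import *
for k in range(3):
    p,im,d=cam('wrist'); o=monitor.get_obs();T=R.from_quat(o['orientation']).inv()
    print(o['t'],o['position'].round(4),p['origin'].round(4),T.apply(p['origin']-o['position']).round(4))
    Q=[]
    for c,s,m in blobs(im,(5,150,60),(28,255,255),60):
        e=cv2.fitEllipse(np.argwhere(m)[:,::-1].astype(np.float32)) if 0 else None
        m2=cv2.erode(m.astype(np.uint8),np.ones((5,5)))>0
        P=atd(p,*c,np.median(d[m2]));Q.append(P);print('or',c.round(1),P.round(4),T.apply(P-o['position']).round(4))
    print('retainer z',atd(p,225,219,np.median(d[217:222,222:229])).round(4),atd(p,275,219,np.median(d[217:222,273:278])).round(4))
    print('cap-fit tool',T.apply(Q[1]-Q[0]).round(4))
print(im[196:222,254:260].mean(2).mean(1).round(0))
print(im[206,240:274].mean(1).round(0), im[209,240:274].mean(1).round(0))
E
```

```text
6.3333 [ 0.4672 -0.0183  0.117 ] [ 0.3862 -0.0276  0.295 ] [ 8.170e-02  1.000e-04 -1.779e-01]
or [158.8 211.6] [ 0.4776 -0.0864  0.0882] [-0.0024 -0.0688  0.0288]
or [256.7 271.5] [ 0.4665 -0.0181  0.1686] [ 0.0007  0.0002 -0.0516]
retainer z [ 0.4815 -0.04    0.0795] [ 0.4771 -0.0033  0.0795]
cap-fit tool [ 0.0031  0.069  -0.0804]
6.3833 [ 0.4674 -0.0183  0.1172] [ 0.3863 -0.0278  0.2952] [ 8.180e-02 -1.000e-04 -1.779e-01]
or [159.4 211.4] [ 0.4776 -0.0863  0.0882] [-0.0022 -0.0687  0.029 ]
or [256.7 271.5] [ 0.4667 -0.0184  0.1687] [ 0.0008 -0.0001 -0.0516]
retainer z [ 0.4817 -0.0403  0.0796] [ 0.4773 -0.0037  0.0798]
cap-fit tool [ 0.003   0.0686 -0.0806]
6.4333 [ 0.4675 -0.0182  0.1173] [ 0.3864 -0.0279  0.2953] [ 0.0817 -0.0002 -0.1779]
or [159.5 211.2] [ 0.4776 -0.0863  0.0882] [-0.0022 -0.0688  0.0292]
or [256.7 271.5] [ 0.4668 -0.0185  0.1689] [ 0.0007 -0.0002 -0.0516]
retainer z [ 0.4819 -0.0403  0.0795] [ 0.4774 -0.0037  0.08  ]
cap-fit tool [ 0.0029  0.0686 -0.0808]
[106. 105. 103.  87.  62.  48.  47.  46.  47.  45.  33.  22.  21.  41.
  70.  77.  80.  92. 103. 122. 139. 143. 142. 143. 142. 142.]
[104. 106. 104. 106. 106. 105. 102. 104. 104. 103.  95.  66.  29.  24.
  23.  32.  22.  47.  43.  32.  40.  35.  34.  26.  27.  63.  93. 102.
 108. 106. 107. 105. 106. 134.] [103. 103. 105. 106. 106. 107. 105. 105. 104. 104. 100.  83.  74.  71.
  66.  54.  38.  34.  24.  29.  45.  42.  65.  70.  71.  84.  95. 105.
 106. 103. 138. 144. 143. 144.]
```

```bash
echo '{"x": [-0.13, -0.13, -0.13, -0.13, -0.13, -0.13], "y": [0.07, 0.07, 0.07, 0.07, 0.07, 0.07], "z": [0, 1, 2, 2, 2, 2], "ax": [0, 0, 0, 0, 0, 0], "ay": [0, 0, 0, 0, 0, 0], "az": [0, 0, 0, 0, 0, 0], "aperture": [0.015, 0.015, 0.015, 0.015, 0.015, 0.015]}' > path.dat && python3 -m handwheel path.dat
python3 - <<'E'
from h import *
p,im,d=cam('wrist','w9.png'); o=monitor.get_obs();T=R.from_quat(o['orientation']).inv()
print(o['position'].round(4))
for c,s,m in blobs(im,(5,150,60),(28,255,255),60):
    m2=cv2.erode(m.astype(np.uint8),np.ones((5,5)))>0
    P=atd(p,*c,np.median(d[m2]));print('or',c.round(1),P.round(4),T.apply(P-o['position']).round(4))
a=im[150:340,130:330,::-1]
p,im,d=cam('scene','s9.png')
b=im[110:210,140:260,::-1]
cv2.imwrite('pics/w9c.png',np.hstack([cv2.resize(a,(400,380),interpolation=2),cv2.resize(b,(400,380),interpolation=2)]))
E
```

```text
t: 6.93
position: [0.4704, -0.0152, 0.078]
orientation: [-0.06, 0.998, -0.0, 0.0]
ft_force: [0.1, 0.2, 0.1]
gripper_width: 0.0232
grasp_force: 39.6
[ 0.4706 -0.0151  0.0783]
or [135.  230.5] [ 0.4774 -0.0863  0.0882] [ 0.0018 -0.0714 -0.0099]
or [256.5 271.8] [ 0.4698 -0.0155  0.1298] [ 0.0008 -0.0003 -0.0515]
```

View pics/w9c.png

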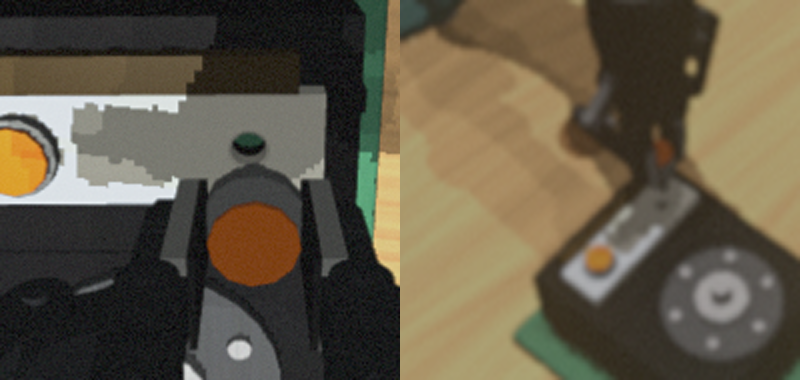

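```bash
echo '{"x": [0.05, 0.05, 0.05, 0.05, 0.05, 0.05, 0.05], "y": [-0.055, -0.055, -0.055, -0.055, -0.055, -0.055, -0.055], "z": [0, 0, 0.4, 0.8, 1.1, 1.1, 1.1], "ax": [0, 0, 0, 0, 0, 0, 0], "ay": [0, 0, 0, 0, 0, 0, 0], "az": [0, 0, 0, 0, 0, 0, 0], "aperture": [0.015, 0.015, 0.015, 0.015, 0.015, 0.015, 0.015]}' > path.dat && python3 -m handwheel path.dat
cat > f.py <<'E'
from h import *
p,im,d=cam('wrist'); o=monitor.get_obs();T=R.from_quat(o['orientation']).inv()
print(o['position'].round(4),'F',o['ft_force'].round(1),o['torque'].round(2),o['gripper_width'])
for c,s,m in blobs(im,(5,150,60),(28,255,255),60):
    m2=cv2.erode(m.astype(np.uint8),np.ones((5,5)))>0
    P=atd(p,*c,np.median(d[m2]));print('or',c.round(1),s,P.round(4),T.apply(P-o['position']).round(4))
E
python3 f.py
```

```text
t: 7.62
position: [0.4687, -0.0165, 0.0547]
orientation: [-0.06, 0.998, -0.0, -0.001]
ft_force: [0.5, -1.3, -1.5]
gripper_width: 0.023
grasp_force: 39.5
[ 0.4688 -0.0164  0.055 ] F [-0.2 -1.1 -1.3] [-0.4  -0.1  -0.01] 0.02309965773724227
or [121.3 252.6] [ 101  234   41   38 1166] [ 0.4772 -0.0862  0.0883] [ 0.     -0.0702 -0.0332]
or [256.5 271.7] [ 233  251   48   42 1524] [ 0.4683 -0.0167  0.1065] [ 0.0006 -0.0003 -0.0515]
```

```bash
echo '{"x": [0, 0, 0, 0, 0, 0], "y": [0, 0, 0, 0, 0, 0], "z": [0.2, 0.4, 0.4, 0.45, 0.45, 0.45], "ax": [0, 0, 0, 0, 0, 0], "ay": [0, 0, 0, 0, 0, 0], "az": [0, 0, 0, 0, 0, 0], "aperture": [0.015, 0.015, 0.015, 0.015, 0.015, 0.015]}' > path.dat && python3 -m handwheel path.dat;python3 f.py
```

```text
t: 8.17
position: [0.469, -0.0163, 0.0465]
orientation: [-0.06, 0.998, -0.0, 0.0]
ft_force: [-0.3, -2.6, -2.9]
gripper_width: 0.023
grasp_force: 39.5
[ 0.469  -0.0163  0.0465] F [ 0.1 -2.5 -3.1] [-0.62 -0.05 -0.04] 0.02320198211658203
or [114.5 260.2] [  93  241   44   39 1289] [ 0.477  -0.0861  0.0883] [ 0.0004 -0.0702 -0.0418]
or [256.5 271.8] [ 233  251   48   42 1523] [ 0.4686 -0.0166  0.0982] [ 0.0005 -0.0003 -0.0517]
```

Units first: shifts go in units of 20 mm and turns go in units of 0.25 rad. So 0.0012 m is 0.06, -0.0006 m is -0.03.

```bash
echo '{"x": [0, 0, 0, 0], "y": [-0.03, -0.03, -0.03, -0.03], "z": [0, 0.03, 0.06, 0.06], "ax": [0, 0, 0, 0], "ay": [0, 0, 0, 0], "az": [0, 0, 0, 0], "aperture": [0.015, 0.015, 0.015, 0.015]}' > path.dat && python3 -m handwheel path.dat;python3 f.py
```

```text
t: 8.55
position: [0.4691, -0.0164, 0.0454]
orientation: [-0.06, 0.998, 0.0, 0.0]
ft_force: [-0.2, -1.4, 0.5]
gripper_width: 0.0234
grasp_force: 39.7
[ 0.4691 -0.0164  0.0454] F [ 0.2 -2.   0.9] [-0.26 -0.02  0.03] 0.02286427940593253
or [113.6 261.2] [  92  242   44   39 1308] [ 0.4771 -0.0861  0.0883] [ 0.0005 -0.0701 -0.0429]
or [256.5 271.8] [ 233  251   48   43 1517] [ 0.4687 -0.0167  0.0971] [ 0.0005 -0.0002 -0.0518]
```

In the tool's units: 0.001 m is 0.05, 0.0006 m is 0.03.

```bash
echo '{"x": [0, 0, 0], "y": [0, 0, 0], "z": [0.03, 0.05, 0.05], "ax": [0, 0, 0], "ay": [0, 0, 0], "az": [0, 0, 0], "aperture": [0.015, 0.015, 0.015]}' > path.dat && python3 -m handwheel path.dat;python3 f.py
```

```text
t: 8.85
position: [0.4691, -0.0164, 0.0443]
orientation: [-0.06, 0.998, 0.0, -0.0]
ft_force: [0.4, -1.4, 1.6]
gripper_width: 0.0231
grasp_force: 40.5
[ 0.4691 -0.0164  0.0444] F [-1.3 -1.   1.8] [-0.16  0.06  0.  ] 0.02309288693723633
or [112.9 262.1] [  91  243   44   39 1318] [ 0.477  -0.0861  0.0883] [ 0.0006 -0.07   -0.0439]
or [256.5 271.8] [ 233  251   48   42 1511] [ 0.4687 -0.0167  0.0961] [ 0.0005 -0.0002 -0.0517]
```

In the tool's units: 0.0012 m is 0.06, 0.0006 m is 0.03.

```bash
echo '{"x": [0, 0, 0], "y": [0, 0, 0], "z": [0.03, 0.06, 0.06], "ax": [0, 0, 0], "ay": [0, 0, 0], "az": [0, 0, 0], "aperture": [0.015, 0.015, 0.015]}' > path.dat && python3 -m handwheel path.dat;python3 f.py
```

```text
t: 9.15
position: [0.4692, -0.0165, 0.0433]
orientation: [-0.06, 0.998, 0.0, 0.0]
ft_force: [-0.9, -1.4, 4.8]
gripper_width: 0.0233
grasp_force: 42.0
[ 0.4692 -0.0165  0.0433] F [-1.4 -0.5  5.1] [-0.02  0.21  0.02] 0.023244545770978446
or [112.9 262.1] [  91  243   45   39 1321] [ 0.477  -0.0861  0.0872] [ 0.0006 -0.07   -0.0439]
or [256.5 271.7] [ 233  251   48   42 1515] [ 0.4687 -0.0168  0.095 ] [ 0.0005 -0.0002 -0.0517]
```

```bash
echo '{"x": [0, 0, 0, 0], "y": [0, 0, 0, 0], "z": [0.06, 0.06, 0.06, 0], "ax": [0, 0, 0, 0], "ay": [0, 0, 0, 0], "az": [0, 0, 0, 0], "aperture": [0.036, 0.036, 0.036, 0.036]}' > path.dat && python3 -m handwheel path.dat;python3 f.py; echo '{"x": [0, 0, 0, 0], "y": [0, 0, 0, 0], "z": [-1, -2, -2, -2], "ax": [0, 0, 0, 0], "ay": [0, 0, 0, 0], "az": [0, 0, 0, 0], "aperture": [0.036, 0.036, 0.036, 0.036]}' > path.dat && python3 -m handwheel path.dat;python3 f.py
```

```text
t: 9.53
position: [0.4695, -0.0162, 0.0431]
orientation: [-0.06, 0.998, 0.0, 0.0]
ft_force: [-0.0, 1.4, 1.7]
gripper_width: 0.0358
grasp_force: 0.6
[ 0.4695 -0.0164  0.0433] F [-0.6  0.9  2.2] [ 0.2  -0.05  0.01] 0.03570397563007346
or [111.4 262.7] [  90  244   44   39 1336] [ 0.477  -0.086   0.0882] [ 0.0009 -0.07   -0.0449]
or [255.9 272.5] [ 233  252   47   42 1529] [ 0.4687 -0.0168  0.096 ] [ 0.0007 -0.0003 -0.0527]
t: 9.92
position: [0.4696, -0.0169, 0.0836]
orientation: [-0.06, 0.998, -0.0, 0.001]
ft_force: [-0.3, 0.1, -1.3]
gripper_width: 0.036
grasp_force: 0.0
[ 0.469  -0.0168  0.083 ] F [ 0.5 -0.3 -0.1] [-0.    0.06 -0.03] 0.0359499529463466
or [141.1 227.8] [124 212  35  33 883] [ 0.4775 -0.0863  0.0882] [-0.0001 -0.07   -0.0052]
or [257.3 233.6] [239 217  37  35 980] [ 0.4689 -0.0168  0.0962] [ 0.0001  0.0001 -0.0132]
```

```bash
python3 - <<'E'
from h import *
p,im,d=cam('wrist')
for u,c in((257,233),(141,228)):
    print([(v,int(im[v,u].mean()),*atd(p,u,v,np.median(d[v,u-2:u+3])).round(4)[[0,2]].tolist()) for v in range(c-32,c-12,2)])
E
echo '{"x": [0, 0, 0, 0, 0, 0], "y": [0, 0, 0, 0, 0, 0], "z": [0, 0, 0, 0, 0, 0], "ax": [0, 0, 0, 0, 0, 0], "ay": [0, 0, 0, 0, 0, 0], "az": [0, 0, 0, 0, 0, 0], "aperture": [0, 0, 0, 0, 0, 0]}' > path.dat && python3 -m handwheel path.dat 40
python3 - <<'E'
from h import *
p,im,d=cam('wrist'); o=monitor.get_obs();T=R.from_quat(o['orientation']).inv()
print(o['position'],o['ft_force'],o['gripper_width'])
for u in (240,244,248,252,256,260,264,268,272):
  L=[(v,*(T.apply(atd(p,u,v,d[v,u])-o['position'])*1000).round(1).tolist()) for v in range(205,300)]
  L=[a for a in L if a[3]<-25][:2]; print(u,L)
for c,s,m in blobs(im,(5,150,60),(28,255,255),60): print(c,s)
E
```

```text
[(201, 119, 0.4542, 0.0796), (203, 121, 0.4556, 0.0792), (205, 95, 0.4568, 0.0796), (207, 50, 0.4569, 0.0826), (209, 60, 0.4569, 0.086), (211, 65, 0.4586, 0.0849), (213, 66, 0.4595, 0.0858), (215, 67, 0.4609, 0.0856), (217, 62, 0.4621, 0.0858), (219, 72, 0.4588, 0.0964)]
[(196, 81, 0.4594, 0.0798), (198, 218, 0.4607, 0.0798), (200, 226, 0.4618, 0.0803), (202, 226, 0.4632, 0.0801), (204, 228, 0.4646, 0.08), (206, 144, 0.4656, 0.0806), (208, 49, 0.4651, 0.0847), (210, 146, 0.4661, 0.0855), (212, 142, 0.4674, 0.0855), (214, 109, 0.4676, 0.088)]
t: 10.52
position: [0.4691, -0.0167, 0.083]
orientation: [-0.06, 0.998, -0.0, -0.0]
ft_force: [-0.1, 0.5, 0.5]
gripper_width: -0.0
grasp_force: 0.0
[ 0.46910093 -0.01671313  0.08303437] [0.25588706 0.54347335 0.26002587] -8.106207061599176e-05
240 [(249, 6.9, -8.2, -41.8), (250, 7.0, -8.1, -43.0)]
244 [(239, 11.0, -6.3, -39.5), (240, 11.3, -6.2, -41.0)]
248 [(239, 11.3, -4.3, -39.9), (240, 11.2, -4.3, -40.9)]
252 [(239, 11.1, -2.4, -39.6), (240, 11.4, -2.4, -41.2)]
256 [(239, 11.0, -0.5, -39.3), (240, 11.0, -0.5, -40.5)]
260 [(239, 11.1, 1.5, -39.5), (240, 11.4, 1.5, -41.2)]
264 [(239, 10.8, 3.4, -39.0), (240, 11.0, 3.4, -40.4)]
268 [(239, 10.6, 5.4, -38.5), (240, 11.4, 5.3, -41.1)]
272 [(249, 6.7, 7.3, -41.5), (250, 7.1, 7.2, -43.1)]
[140.38297872 229.01567749] [123 213  36  33 893]
[256.98042169 230.1189759 ] [239 218  37  28 664]
```

```bash
echo '{"x": [0, 0, 0, 0, 0, 0], "y": [0, 0, 0, 0, 0, 0], "z": [0.5, 1, 1.15, 1.15, 1.15, 1.15], "ax": [0, 0, 0, 0, 0, 0], "ay": [0, 0, 0, 0, 0, 0], "az": [0, 0, 0, 0, 0, 0], "aperture": [0, 0, 0, 0, 0, 0]}' > path.dat && python3 -m handwheel path.dat; echo '{"x": [0, 0, 0, 0, 0, 0], "y": [0, 0, 0, 0, 0, 0], "z": [0.05, 0.1, 0.15, 0.2, 0.2, 0.2], "ax": [0, 0, 0, 0, 0, 0], "ay": [0, 0, 0, 0, 0, 0], "az": [0, 0, 0, 0, 0, 0], "aperture": [0, 0, 0, 0, 0, 0]}' > path.dat && python3 -m handwheel path.dat | grep -E 'pos|force'
```

```text
t: 11.07
position: [0.469, -0.0166, 0.0599]
orientation: [-0.06, 0.998, 0.0, -0.0]
ft_force: [-1.0, 0.4, 3.4]
gripper_width: 0.0003
grasp_force: 1.9
position: [0.469, -0.0166, 0.0567]
ft_force: [-1.5, -0.1, 11.5]
grasp_force: 5.7
```

```bash
python3 f.py
```

```text
[ 0.469  -0.0166  0.0567] F [-1.3  0.4 11.1] [ 0.06  0.42 -0.02] -0.00014555575620021078
or [125.6 247.3] [ 106  230   40   36 1115] [ 0.4772 -0.0861  0.0849] [ 0.0002 -0.07   -0.0282]
```

In the tool's units: 0.002 m is 0.1, 0.0015 m is 0.075.

```bash
echo '{"x": [0, 0, 0, 0, 0], "y": [0, 0, 0, 0, 0], "z": [0.025, 0.05, 0.075, 0.1, 0.1], "ax": [0, 0, 0, 0, 0], "ay": [0, 0, 0, 0, 0], "az": [0, 0, 0, 0, 0], "aperture": [0, 0, 0, 0, 0]}' > path.dat && python3 -m handwheel path.dat | grep -E 'pos|ft_force'; echo '{"x": [0, 0, 0, 0, 0], "y": [0, 0, 0, 0, 0], "z": [0.025, 0.05, 0.075, 0.1, 0.1], "ax": [0, 0, 0, 0, 0], "ay": [0, 0, 0, 0, 0], "az": [0, 0, 0, 0, 0], "aperture": [0, 0, 0, 0, 0]}' > path.dat && python3 -m handwheel path.dat | grep -E 'pos|ft_force'
```

```text
position: [0.469, -0.0166, 0.0547]
ft_force: [-1.9, 0.4, 11.2]
position: [0.469, -0.0166, 0.0527]
ft_force: [-1.6, 0.4, 11.5]
```

```bash
python3 f.py
```

```text
[ 0.469  -0.0166  0.0527] F [-1.6  0.8 10.9] [0.13 0.42 0.02] -7.608378855059464e-07
or [122.8 250.8] [ 103  233   41   37 1157] [ 0.4771 -0.0861  0.0848] [ 0.0003 -0.07   -0.0321]
or [256.6 237.4] [246 235  22   5  61] [nan nan nan] [nan nan nan]
  return _methods._mean(a, axis=axis, dtype=dtype,
  ret = ret.dtype.type(ret / rcount)
```

```bash
echo '{"x": [0, 0, 0, 0, 0, 0], "y": [0, 0, 0, 0, 0, 0], "z": [0.025, 0.05, 0.075, 0.1, 0.125, 0.125], "ax": [0, 0, 0, 0, 0, 0], "ay": [0, 0, 0, 0, 0, 0], "az": [0, 0, 0, 0, 0, 0], "aperture": [0, 0, 0, 0, 0, 0]}' > path.dat && python3 -m handwheel path.dat | grep -E 'pos|ft_force'; echo '{"x": [0, 0, 0], "y": [0, 0, 0], "z": [0.025, 0.05, 0.05], "ax": [0, 0, 0], "ay": [0, 0, 0], "az": [0, 0, 0], "aperture": [0, 0, 0]}' > path.dat && python3 -m handwheel path.dat | grep -E 'pos|ft_force'
```

```text
position: [0.469, -0.0166, 0.0502]
ft_force: [-1.8, 1.3, 12.4]
position: [0.469, -0.0166, 0.0492]
ft_force: [-1.3, 0.3, 11.8]
```

In the tool's units: 0.0008 m is 0.04, 0.0005 m is 0.025.

```bash
echo '{"x": [0, 0, 0], "y": [0, 0, 0], "z": [0.025, 0.04, 0.04], "ax": [0, 0, 0], "ay": [0, 0, 0], "az": [0, 0, 0], "aperture": [0, 0, 0]}' > path.dat && python3 -m handwheel path.dat | grep -E 'pos|ft_force'; python3 f.py 2>/dev/null
```

```text
position: [0.469, -0.0166, 0.0485]
ft_force: [-1.2, -0.2, 13.5]
[ 0.469  -0.0166  0.0486] F [-3.3 -0.3 13.5] [0.12 0.48 0.05] 0.00013511089607001124
or [256.7 237.4] [246 235  23   5  61] [nan nan nan] [nan nan nan]
or [120.1 254.1] [ 100  236   42   37 1202] [ 0.4771 -0.0861  0.0841] [ 0.0003 -0.07   -0.0356]
```

```bash
echo '{"x": [0, 0, 0], "y": [0, 0, 0], "z": [0.02, 0.04, 0.04], "ax": [0, 0, 0], "ay": [0, 0, 0], "az": [0, 0, 0], "aperture": [0, 0, 0]}' > path.dat && python3 -m handwheel path.dat | grep -E 'pos|ft_force'; python3 f.py 2>/dev/null
```

```text
position: [0.469, -0.0166, 0.0479]
ft_force: [-3.0, -0.3, 16.4]
[ 0.469  -0.0166  0.0479] F [-3.2  1.6 15.4] [0.09 0.56 0.04] -0.00031471848428430636
or [120.1 254. ] [ 100  236   42   37 1205] [ 0.4771 -0.0861  0.0835] [ 0.0003 -0.07   -0.0356]
```

Housing now sinks one-for-one with the tool: the pin is on its stop. Retreat and check.

```bash
echo '{"x": [0, 0, 0, 0, 0, 0, 0, 0], "y": [0, 0, 0, 0, 0, 0, 0, 0], "z": [-0.25, -0.75, -2, -4, -5, -5, -5, -5], "ax": [0, 0, 0, 0, 0, 0, 0, 0], "ay": [0, 0, 0, 0, 0, 0, 0, 0], "az": [0, 0, 0, 0, 0, 0, 0, 0], "aperture": [0, 0, 0, 0, 0.03, 0.03, 0.03, 0.03]}' > path.dat && python3 -m handwheel path.dat; python3 f.py; python3 - <<'E'
from h import *
p,im,d=cam('wrist')
b=[x for x in blobs(im,(5,150,60),(28,255,255),60)]
for c,s,m in b:
    u=int(c[0]);t=s[1]
    print([(v,int(im[v,u].mean()),atd(p,u,v,np.median(d[v,u-2:u+3]))[2].round(4)) for v in range(t-8,t+4)])
E
```

```text
t: 14.52
position: [0.4683, -0.0166, 0.1465]
orientation: [-0.06, 0.998, 0.0, -0.001]
ft_force: [0.1, -0.8, -0.0]
gripper_width: 0.0298
grasp_force: 0.0
[ 0.4679 -0.0166  0.146 ] F [0.4 0.8 0.3] [ 0.01 -0.04 -0.04] 0.030211781722151266
or [256.6 195.6] [243 183  28  26 540] [ 0.469  -0.0168  0.0882] [-0.0012 -0.0003  0.0578]
or [168.  195.9] [155 184  27  25 519] [ 0.4777 -0.0863  0.0882] [-0.0015 -0.0704  0.0578]
[(176, 200, np.float64(0.0797)), (177, 202, np.float64(0.0796)), (178, 202, np.float64(0.08)), (179, 135, np.float64(0.0808)), (180, 71, np.float64(0.0835)), (181, 118, np.float64(0.086)), (182, 154, np.float64(0.086)), (183, 124, np.float64(0.0859)), (184, 111, np.float64(0.0881)), (185, 127, np.float64(0.089)), (186, 136, np.float64(0.0873)), (187, 136, np.float64(0.0884))]
[(176, 104, np.float64(0.0792)), (177, 103, np.float64(0.0802)), (178, 96, np.float64(0.0798)), (179, 68, np.float64(0.0817)), (180, 37, np.float64(0.0849)), (181, 52, np.float64(0.0865)), (182, 59, np.float64(0.0857)), (183, 54, np.float64(0.0865)), (184, 66, np.float64(0.0883)), (185, 60, np.float64(0.0889)), (186, 61, np.float64(0.0881)), (187, 56, np.float64(0.0885))]
```

Both caps read 0.0882 m, level with the finished rivet, and the head is down.

```bash
python3 -c "
from cell import env; print(env.sign_off())"
```

```text
the job is handed in; nothing more can be done
None
```

The rivet is seated with its head down on the retainer and the pin is home, its cap level with the fitted rivet's in the depth images; the highest force I read while pressing was about 16 N, and I let go and handed the job in at about 15 s.

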